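# Right the fallen sample-platform stand and lower it to its mark

## Task

The little telescopic stand that carries samples beside the microscope has been knocked over. Tip it back up so that it stands upright on its square base on the table; after that press its platform down until the lower edge of the black band on the tube is level with the rim of the sleeve, and let go. Leave the bottle, the beaker and the slide box where they stand.

Things in the scene. Friction and masses are not known exactly. Their poses are not given: they have to be found in the camera images.
- stand: The stand, 0.86 kg: dark steel base plate 90 x 90 x 10 mm, upright sleeve, tube and platform. Origin: centre of the base's underside; its z runs along its axis from base to platform, x and y are parallel to the base's edges. At the start it lies on a base edge and the platform's rim: x points down, z is nearly level (5 degrees down) and points away from the robot, up to 35 degrees to either side.
- raised_edge (a point): Middle of the base's raised edge at the start, on the plate's upper face (the side of the sleeve), 45 mm from the axis, 90 mm above the table. Pushing here towards the underside's side tips the stand up about the edge it lies on, which grips the stone table and hardly slides. The centre of mass is 30 mm above the underside: past about 35 degrees the stand drops onto its base by itself.
- sleeve_rim (a point): Centre of the sleeve's upper rim. The sleeve is plain aluminium, 34 mm in diameter; its rim is 90 mm from the base's underside, on the stand's axis. While the stand lies, the sleeve's upper side is about 62 mm above the table.
- platform_top (a point): Centre of the upper face of the round aluminium platform (60 mm in diameter, 10 mm thick) on the steel tube (20 mm in diameter); z along the stand's axis. With the tube at its mark it is 140 mm from the base's underside, at the start 20 to 38 mm further. Pressing here slides the tube in.
- post (a joint): How far the tube is drawn out, m: 0 when the lower edge of the black band (6 mm wide, around the tube, 50 mm below the platform's upper face) is level with the sleeve's rim, positive when drawn out further, negative when pushed in too far; travel -0.030 to 0.045. It slides with about 8 N of friction and stays where it is left.
- bottle: Bystander: amber glass bottle with a white cap, 56 mm in diameter, 110 mm high, standing on the table. Origin: centre of its underside.
- beaker: Bystander: clear glass beaker, rim 70 mm in diameter, 85 mm high, standing on the table. Origin: centre of its underside.
- slidebox: Bystander: grey plastic slide box, 90 x 70 x 35 mm, on the table. Origin: centre of its underside.
Not all that is in view belongs to the job. Of the things like the stand, leave any that is red; of the rest the smaller one is meant.

How it is judged:
By the outcome, as a careful person would: the job done as asked, in the order asked, and still so for the second after the job is handed in, with the robot touching nothing.
It also fails if it takes over 45 s, if anything falls off the work surface, if the arm or the gripper's body presses on something with over 40 N, if the wrist force passes 120 N, or if a joint passes its speed limit or range.

## Robot

A 6-joint arm with a two-finger parallel gripper is mounted at the origin on the work surface. World frame = base frame: x ahead of the robot, y to its left, z up, the work surface at z = 0. Lengths are in m, angles in rad, forces in N, time in s.
With the tool pointing down it reaches from about 0.35 to 0.85 m from the base axis. Payload 8.1 kg.
Tool frame: the origin (TCP) lies on the centre line of the jaws, within the pads' length; the fingertips stand 19 mm ahead of it and the grasp point (between the pads) is the TCP (robot.tips_ahead is the distance from the TCP to the fingertips, in m); y points along the fingers, z is the direction in which the jaws open and shut, and the axes are right-handed (so a half turn about y gives the same grasp; the last joint's range is limited). The gripper opens to 93 mm and grips with 3 to 60 N. Pads are 15 mm wide; open, the fingers measure 128 mm over their backs; the gripper's body (75 mm by 188 mm) begins 65 mm behind the grasp point.
Start: joints at [1.218, 0.13, 1.488, -0, 1.523, -0.085], TCP at [0.159, 0.579, 0.238] pointing down, gripper open.
Joint ranges: [-2.96, 2.96], [-0.89, 2.26], [0.02, 2.5], [-1.34, 4.48], [0, 2.73], [-2.66, 2.66]. Speed limits (rad/s): [2.39, 2.39, 2.79, 3.14, 3.14, 3.14].

## Interface

Orientations are given as a rotation vector (axis times angle).
In Python, from plant import robot, imaging, models gives the robot as it stands.
- The arm moves only by the tool carry_out, never from a script. Its argument "motion" is one flat list of numbers, 7 for each row, row after row: the shift along the tool's x, y, z in m, then the turn, a rotation vector about the tool's x, y, z in degrees, then the opening, from -1 (shut) to 1 (fully open). A call has exactly 5 rows; each row shifts and turns the pose as measured when the row begins, along the tool's axes as they then stand; what a row does not reach is not made up. A row lasts 1/10 s, in which the tool goes at most 50 mm and 8.59 degrees, less where a joint would pass 70% of its speed; a pose out of reach is approached as far as the arm can. A call is refused whole if a number of a shift passes 0.05 or a number of a turn 8.59, either way. A call with a gripper value outside its range is refused whole. The fingers move at their own pace and stop on an object; "squeeze" is the grip in N (left out, the last holds). Time passes only in rows, so rows that do not move let the fingers close, or fill a call up. It gives the time, the measured TCP pose, the force and the opening at its end, in the units of the state.
- robot.read_state(): the state, without advancing time (a new reading comes with each control period).
- imaging.read_camera(name): name is "scene" or "top" or "wrist"; returns the picture (384x512x3 uint8, blue, green, red); there is no depth.
- imaging.camera_model(name): a dict with "K" (3x3 intrinsics, pixels), "position" and "orientation" of the camera in the world. Camera axes: x right, y down, z forward; pixel columns grow to the right and rows downward; lengths in m; the calibration is good to about 2 mm. A picture is of the moment at which its call begins: read the wrist's pose just before it. camera_model takes no time and is no camera call; for the wrist camera it gives the pose at the moment of the call.
- robot.close_job(): hands the job in, once; it reports no verdict.
Trained networks look in the newest picture that a camera, given by its name, has taken for a name from the list of things; names that differ only in an ending like _2 or _b are one class to them, and where a whole thing is asked for, a point or a joint stands for the part that bears it (a point fixed in the world has none). Each returns a list of dicts, best first, with "confidence" (0 to 1); they miss things now and then, are a little off and sometimes report something else, mostly with a low value. They report only what shows in the picture. A call takes as long as a camera call. They do not tell look-alikes from the thing itself.
- models.outline_of(camera, thing): "pixels" (384x512 bool, what is visible of it) and "pixel" ([column, row] in pixels, amid what is visible of it).
The state is a dict: "t": time; "q": joint angles; "dq": joint speeds; "joint_torque": joint torques, N m; "tool_pos": TCP position; "orientation": TCP orientation; "force": force on the tool from outside, world axes, zero at the start; "wrist_torque": the same for the moment, N m; "opening": finger opening in m.
Only numpy, scipy, OpenCV 4.12 (cv2) and the standard library are available. Lean on these libraries where they do the work, as an engineer would, in place of code of your own. Each camera call takes 0.05 s, during which the arm holds its last target.

## Working session

There is one attempt and no reset: what is moved stays moved. The work goes in short steps, Python scripts to look and compute and a tool call to move; the robot and the scene stay as the last step left them, time stands still between calls to the robot, and variables do not carry over. Pictures are saved under pics/ and viewed, and the job is handed in when it is done.

Besides the shell and the picture viewer there is one more tool, called as name(argument=value, ...) on one line, values as JSON. carry_out: Moves the arm, as the interface text tells. Its arguments: {"type":"object","properties":{"motion":{"type":"array","items":{"type":"number"}},"squeeze":{"type":"number"}},"required":["motion"]}

```bash
ls; mkdir -p pics
python3 - <<'E'
from plant import robot, imaging, models
import cv2, numpy as np
s=robot.read_state(); print(s)
for c in ("scene","top","wrist"):
    im=imaging.read_camera(c); cv2.imwrite(f"pics/{c}0.png",im)
    m=imaging.camera_model(c); print(c,m)
E
```

```text
pics
{'t': 0.0, 'q': array([ 1.21760651e+00,  1.31127331e-01,  1.48928795e+00, -3.38194953e-05,
        1.52299237e+00, -8.53896699e-02]), 'dq': array([-0.00080872,  0.00083808,  0.0025583 , -0.00159571,  0.00039559,
        0.00014805]), 'joint_torque': array([-2.55629842e-03, -5.59853840e+01, -4.91750944e+01,  7.64688570e-02,
        3.59758164e-02, -1.87964097e-04]), 'tool_pos': array([0.15856415, 0.57811183, 0.23660287]), 'orientation': array([-1.5623358 ,  0.21055111, -0.20998117]), 'force': array([-0.80557202,  0.27319882,  0.41428587]), 'wrist_torque': array([ 0.0347105 , -0.06932397, -0.02644444]), 'opening': 0.09318604610490706}
scene {'K': array([[406.19060668,   0.        , 255.98883007],
       [  0.        , 406.19060668, 193.02238274],
       [  0.        ,   0.        ,   1.        ]]), 'position': array([ 0.95129071, -0.57763373,  0.80280369]), 'orientation': array([-2.2744546 , -0.77992254,  0.29127849])}
top {'K': array([[384.37173395,   0.        , 257.18923901],
       [  0.        , 384.37173395, 191.14220243],
       [  0.        ,   0.        ,   1.        ]]), 'position': array([ 0.40215924, -0.00297678,  1.12687409]), 'orientation': array([-2.16340645,  2.16205689, -0.13108098])}
wrist {'K': array([[289.05461938,   0.        , 251.81201028],
       [  0.        , 289.05461938, 190.74167637],
       [  0.        ,   0.        ,   1.        ]]), 'position': array([0.08126659, 0.59908052, 0.38344093]), 'orientation': array([2.30450298, 1.75784869, 0.2559995 ])}
```

View pics/scene0.png

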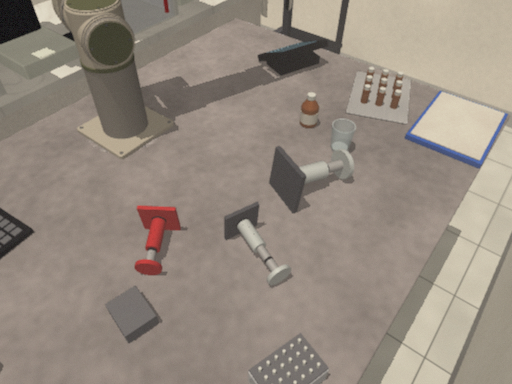

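View pics/top0.png

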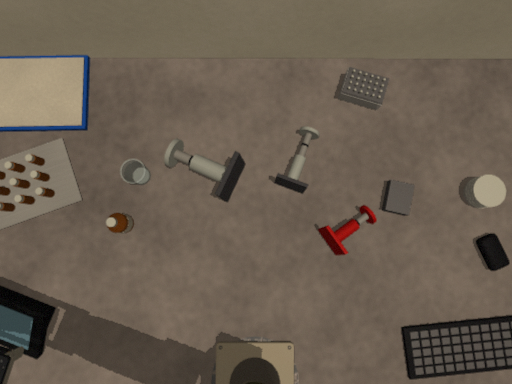

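Run:
```python
from plant import robot, imaging, models
import cv2, numpy as np
for c in ("scene","top"):
    im=imaging.read_camera(c)
    for th in ("stand","bottle","beaker","slidebox","platform_top","post"):
        for r in models.outline_of(c,th):
            p=r["pixels"]; ys,xs=np.where(p)
            print(c,th,round(r["confidence"],2),r["pixel"],p.sum(),xs.min(),xs.max(),ys.min(),ys.max())
```

```text
scene stand 0.88 [155.9, 226.6] 1612 134 178 206 274
scene stand 0.83 [252.3, 234.7] 1812 223 290 202 285
scene stand 0.58 [292.6, 171.7] 2623 269 353 146 213
scene bottle 0.86 [308.6, 113.9] 493 299 317 93 128
scene beaker 0.58 [338.8, 134.0] 639 330 354 119 150
scene slidebox 0.84 [131.6, 314.9] 1672 105 157 287 342
scene platform_top 0.76 [271.4, 271.0] 581 256 290 245 285
scene platform_top 0.75 [153.3, 268.1] 434 135 160 248 275
scene platform_top 0.66 [340.7, 164.6] 634 326 353 149 179
scene post 0.97 [341.6, 165.0] 625 327 353 149 179
scene post 0.78 [272.7, 267.8] 576 256 290 246 285
scene post 0.68 [150.0, 267.2] 414 135 161 249 275
top stand 0.93 [343.0, 229.7] 913 320 376 206 254
top stand 0.83 [297.7, 169.8] 1016 276 319 127 193
top stand 0.68 [210.6, 166.2] 1858 165 245 139 202
top bottle 0.67 [117.5, 223.0] 451 106 133 213 233
top beaker 0.9 [135.6, 174.5] 603 120 150 159 184
top beaker 0.44 [299.1, 166.7] 884 276 318 128 192
top slidebox 0.58 [396.1, 198.4] 894 382 414 180 215
top platform_top 0.92 [173.6, 154.5] 505 164 192 139 167
top platform_top 0.64 [367.6, 217.3] 229 356 375 206 223
top platform_top 0.61 [304.6, 138.1] 319 299 319 127 156
top post 0.84 [306.3, 137.0] 328 299 319 127 156
top post 0.82 [178.0, 155.7] 526 164 192 139 167
top post 0.74 [365.4, 220.4] 259 356 377 206 224
```

The candidates like the stand are the red one at scene (156,227), the large grey one at (293,172) and the small grey one at (252,235). In the top view they are at (343,230), (210,166) and (298,170). The small grey one fits the description. I'll check it by fitting the known dimensions to its outline in both views, and look at one close crop.

```bash
cat > h.py <<'E'
import numpy as np, cv2
from scipy.spatial.transform import Rotation as R
from plant import robot, imaging, models
def proj(m,P):
    Rc=R.from_rotvec(m["orientation"]).as_matrix()
    c=(P-m["position"])@Rc; p=c@m["K"].T
    return p[:,:2]/p[:,2:]
def parts(ext,k=1.0):
    t=np.linspace(0,2*np.pi,32,endpoint=False)
    def cyl(r,a,b): return np.vstack([np.c_[r*np.cos(t),r*np.sin(t),np.full(32,z)] for z in (a,b)])
    box=np.array([[x,y,z] for x in(-.045,.045) for y in(-.045,.045) for z in(0,.01)])
    T=.14+ext
    return [k*box,k*cyl(.017,.01,.09),k*cyl(.01,.09,T-.01),k*cyl(.03,T-.01,T)]
def lying(px,py,yaw,ext,k=1.0):
    # pivot (x=.045,z=.01) at (px,py,0)
    a=np.arctan2(.015,.13+ext)
    h=np.array([np.cos(yaw),np.sin(yaw),0]); u=np.array([0,0,1.])
    z=np.cos(a)*h-np.sin(a)*u; x=-np.cos(a)*u-np.sin(a)*h; y=np.cross(z,x)
    M=np.c_[x,y,z]; t=np.array([px,py,0])-M@(k*np.array([.045,0,.01]))
    return M,t
def upright(px,py,yaw):
    M=R.from_euler('z',yaw).as_matrix(); return M,np.array([px,py,0.])
def sil(m,M,t,ps,S=4):
    im=np.zeros((384*S,512*S),np.uint8)
    for P in ps:
        p=proj(m,P@M.T+t)
        cv2.fillConvexPoly(im,cv2.convexHull(np.round((p+.5)*S-.5).astype(np.int32)),1)
    return cv2.resize(im.astype(np.float32),(512,384),interpolation=cv2.INTER_AREA)
E
python3 - <<'E'
from h import *
from scipy.optimize import minimize
cams={c:imaging.camera_model(c) for c in("scene","top")}
want={"scene":(252,235),"top":(298,170)}
masks={}
for c in cams:
    im=imaging.read_camera(c)
    rs=models.outline_of(c,"stand")
    r=min(rs,key=lambda r:np.hypot(*(np.array(r["pixel"])-want[c])))
    print(c,r["pixel"],r["confidence"]); masks[c]=r["pixels"].astype(np.float32)
    np.save(f"mask_{c}.npy",r["pixels"]); cv2.imwrite(f"pics/{c}1.png",im)
for k in (1.0,1.3):
    def cost(v):
        M,t=lying(*v[:3],v[3],k); ps=parts(v[3],k); s=0
        for c,m in cams.items():
            a=sil(m,M,t,ps); s+=1-np.minimum(a,masks[c]).sum()/np.maximum(a,masks[c]).sum()
        return s
    best=None
    for yaw in (-.4,0,.4):
        v0=np.array([.43,-.1,yaw,.03])
        r=minimize(cost,v0,method="Nelder-Mead",options=dict(initial_simplex=np.vstack([v0]+[v0+d for d in np.diag([.03,.03,.2,.01])]),maxiter=300))
        if best is None or r.fun<best.fun: best=r
    print(k,best.x,best.fun)
    if k==1: B=best.x
out=[]
for c,m in cams.items():
    im=cv2.imread(f"pics/{c}1.png"); M,t=lying(*B[:3],B[3])
    a=sil(m,M,t,parts(B[3])); big=cv2.resize(im,None,fx=6,fy=6,interpolation=cv2.INTER_CUBIC)
    cs,_=cv2.findContours((cv2.resize(a,None,fx=6,fy=6)>.5).astype(np.uint8),0,1)
    cv2.drawContours(big,cs,-1,(0,255,0),1)
    u,v=want[c]; out.append(big[(v-45)*6-0:(v+55)*6,(u-33)*6:(u+33)*6])
cv2.imwrite("pics/fit.png",np.hstack(out)[:600,:800])
print([x for x in dir(robot) if x[0]!='_'])
E
```

```text
scene [252.6, 235.2] 0.92
top [298.1, 168.4] 0.71
1.0 [ 0.55327981 -0.10181239 -0.36338676  0.03186357] 0.19790047407150269
1.3 [ 0.55384045 -0.11201558 -0.28607557 -0.00860839] 0.8237546682357788
['IKError', 'close_job', 'read_state', 'tips_ahead']
```

View pics/fit.png

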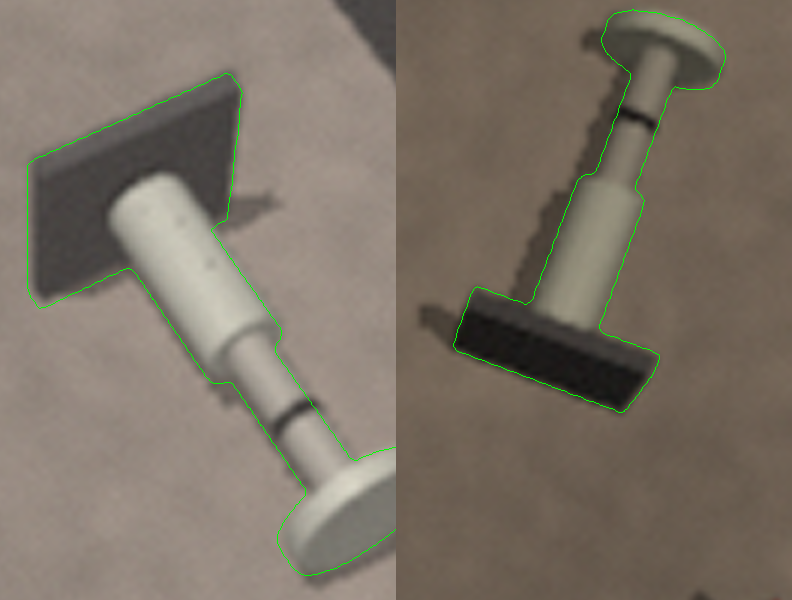

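The crop matches the described stand (90 mm base, black band) in both views. A model 1.3 times larger does not fit, so this is the right one. Next, tool axes and the first move.

```bash
cat >> h.py <<'E'
PX,PY,YAW,EXT=.5533,-.1018,-.3634,.0319
H=np.array([np.cos(YAW),np.sin(YAW),0]); UP=np.array([0,0,1.]); N=np.cross(UP,H)
P0=np.array([PX,PY,0])
def tool(a,flip=1):
    "approach tilted a deg from vertical, pointing forward-down; jaws lateral"
    a=np.radians(a); y=np.sin(a)*H-np.cos(a)*UP; z=flip*N; return np.c_[np.cross(y,z),y,z]
def plan(Mt,pt,rows):
    s=robot.read_state(); M=R.from_rotvec(s["orientation"]).as_matrix(); p=s["tool_pos"]
    rv=R.from_matrix(M.T@Mt).as_rotvec(degrees=True)
    out=[]
    for i in range(rows):
        Mi=M@R.from_rotvec(rv*i/rows,degrees=True).as_matrix()
        out.append(np.r_[Mi.T@(pt-p)/rows,rv/rows])
    print("t",s["t"],"pos",p.round(4),"F",s["force"].round(1),"open",round(s["opening"],4),"q",s["q"].round(2))
    print("total shift",(M.T@(pt-p)).round(4),"rot",rv.round(2))
    for o in out: print(np.r_[o[:3].round(4),o[3:].round(2)].tolist())
    return
E
python3 - <<'E'
from h import *
s=robot.read_state(); print(R.from_rotvec(s["orientation"]).as_matrix().round(3))
tip=P0+.033*H+np.array([0,0,.20]); 
for f in (1,-1):
    M=tool(0,f); plan(M,tip-.019*M[:,1],20)
E
```

```text
[[ 0.964 -0.     0.265]
 [-0.265  0.     0.964]
 [-0.    -1.     0.   ]]
t 1.05 pos [0.1588 0.5786 0.2376] F [-0.5 -0.6 -0.2] open 0.0928 q [ 1.22  0.13  1.49  0.    1.52 -0.09]
total shift [ 0.5934  0.0186 -0.5549] rot [-0.    5.48 -0.  ]
[0.0297, 0.0009, -0.0277, -0.0, 0.27, -0.0]
[0.0298, 0.0009, -0.0276, -0.0, 0.27, -0.0]
[0.0299, 0.0009, -0.0275, -0.0, 0.27, -0.0]
[0.0301, 0.0009, -0.0273, -0.0, 0.27, -0.0]
[0.0302, 0.0009, -0.0272, -0.0, 0.27, -0.0]
[0.0303, 0.0009, -0.027, -0.0, 0.27, -0.0]
[0.0305, 0.0009, -0.0269, -0.0, 0.27, -0.0]
[0.0306, 0.0009, -0.0267, -0.0, 0.27, -0.0]
[0.0307, 0.0009, -0.0266, -0.0, 0.27, -0.0]
[0.0308, 0.0009, -0.0264, -0.0, 0.27, -0.0]
[0.031, 0.0009, -0.0263, -0.0, 0.27, -0.0]
[0.0311, 0.0009, -0.0261, -0.0, 0.27, -0.0]
[0.0312, 0.0009, -0.026, -0.0, 0.27, -0.0]
[0.0313, 0.0009, -0.0258, -0.0, 0.27, -0.0]
[0.0315, 0.0009, -0.0257, -0.0, 0.27, -0.0]
[0.0316, 0.0009, -0.0255, -0.0, 0.27, -0.0]
[0.0317, 0.0009, -0.0254, -0.0, 0.27, -0.0]
[0.0318, 0.0009, -0.0252, -0.0, 0.27, -0.0]
[0.0319, 0.0009, -0.0251, -0.0, 0.27, -0.0]
[0.0321, 0.0009, -0.0249, -
[... 373 characters left out ...]
.0009, -0.0397, -0.0, -8.73, 0.0]
[0.0023, 0.0009, -0.0406, -0.0, -8.73, 0.0]
[-0.0038, 0.0009, -0.0404, -0.0, -8.73, 0.0]
[-0.0099, 0.0009, -0.0394, -0.0, -8.73, 0.0]
[-0.0158, 0.0009, -0.0374, -0.0, -8.73, 0.0]
[-0.0213, 0.0009, -0.0346, -0.0, -8.73, 0.0]
[-0.0263, 0.0009, -0.031, -0.0, -8.73, 0.0]
[-0.0307, 0.0009, -0.0266, -0.0, -8.73, 0.0]
[-0.0344, 0.0009, -0.0216, -0.0, -8.73, 0.0]
[-0.0373, 0.0009, -0.0162, -0.0, -8.73, 0.0]
[-0.0393, 0.0009, -0.0103, -0.0, -8.73, 0.0]
[-0.0404, 0.0009, -0.0043, -0.0, -8.73, 0.0]
[-0.0406, 0.0009, 0.0019, -0.0, -8.73, 0.0]
[-0.0398, 0.0009, 0.008, -0.0, -8.73, 0.0]
[-0.0381, 0.0009, 0.014, -0.0, -8.73, 0.0]
[-0.0356, 0.0009, 0.0196, -0.0, -8.73, 0.0]
```

carry_out(motion=[0.03,0,-0.028,0,0.3,0,0.3,0.03,0,-0.028,0,0.3,0,0.3,0.03,0,-0.028,0,0.3,0,0.3,0.03,0,-0.028,0,0.3,0,0.3,0.03,0,-0.028,0,0.3,0,0.3])

```text
t: 1.55
tool_pos: [0.2648, 0.4007, 0.2362]
orientation: [-1.559, 0.226, -0.225]
force: [-0.7, -0.4, 0.3]
opening: 0.0613
```

carry_out(motion=[0.03,0,-0.028,0,0.3,0,0.3,0.03,0,-0.028,0,0.3,0,0.3,0.03,0,-0.028,0,0.3,0,0.3,0.03,0,-0.028,0,0.3,0,0.3,0.03,0,-0.028,0,0.3,0,0.3])

```text
t: 2.05
tool_pos: [0.37, 0.2155, 0.2372]
orientation: [-1.554, 0.244, -0.247]
force: [1.1, 1.1, 0.6]
opening: 0.0602
```

carry_out(motion=[0.03,0,-0.027,0,0.3,0,0.3,0.03,0,-0.027,0,0.3,0,0.3,0.03,0,-0.027,0,0.3,0,0.3,0.03,0,-0.027,0,0.3,0,0.3,0.03,0,-0.027,0,0.3,0,0.3])

```text
t: 2.55
tool_pos: [0.4724, 0.0315, 0.2389]
orientation: [-1.55, 0.262, -0.273]
force: [0.7, 0.1, 0.2]
opening: 0.0607
```

Run:
```python
from h import *
tip=P0+.033*H+np.array([0,0,.16]); 
M=tool(15,1); plan(M,tip-.019*M[:,1],10)
```

```text
t 2.55 pos [0.4724 0.0315 0.2389] F [0.7 0.1 0.2] open 0.0607 q [-0.04 -0.23  1.83  0.    1.53 -1.27]
total shift [ 0.1485  0.0609 -0.0997] rot [ -0.49   1.26 -14.65]
[0.0148, 0.0061, -0.01, -0.05, 0.13, -1.47]
[0.0147, 0.0065, -0.0099, -0.05, 0.13, -1.47]
[0.0146, 0.0069, -0.0099, -0.05, 0.13, -1.47]
[0.0144, 0.0072, -0.0099, -0.05, 0.13, -1.47]
[0.0142, 0.0076, -0.0098, -0.05, 0.13, -1.47]
[0.0141, 0.008, -0.0098, -0.05, 0.13, -1.47]
[0.0139, 0.0083, -0.0097, -0.05, 0.13, -1.47]
[0.0137, 0.0087, -0.0097, -0.05, 0.13, -1.47]
[0.0135, 0.0091, -0.0097, -0.05, 0.13, -1.47]
[0.0132, 0.0094, -0.0096, -0.05, 0.13, -1.47]
```

carry_out(motion=[0.0148,0.0063,-0.01,0,0.1,-1.5,0.3,0.0147,0.0065,-0.01,0,0.1,-1.5,0.3,0.0146,0.007,-0.01,0,0.1,-1.5,0.3,0.0144,0.0072,-0.01,0,0.1,-1.5,0.3,0.0142,0.0076,-0.01,0,0.1,-1.5,0.3])

```text
t: 3.05
tool_pos: [0.5298, -0.0487, 0.2093]
orientation: [-1.57, 0.166, -0.394]
force: [-0.4, 0.6, 0.0]
opening: 0.0606
```

carry_out(motion=[0.0141,0.008,-0.0098,0,0.1,-1.5,0.3,0.0139,0.0083,-0.0098,0,0.1,-1.5,0.3,0.0137,0.0087,-0.0097,0,0.1,-1.5,0.3,0.0135,0.009,-0.0097,0,0.1,-1.5,0.3,0.0132,0.0094,-0.0097,0,0.1,-1.5,0.3])

```text
t: 3.55
tool_pos: [0.5857, -0.1243, 0.1796]
orientation: [-1.584, 0.066, -0.509]
force: [-0.1, -0.6, 0.3]
opening: 0.0605
```

Run:
```python
from h import *
tip=P0+.033*H+np.array([0,0,.058]); 
M=tool(15,1); plan(M,tip-.019*M[:,1],5)
for c in("top","scene"):cv2.imwrite(f"pics/{c}2.png",cv2.resize(imaging.read_camera(c)[80:300,150:400],None,fx=2.2,fy=2.2))
```

```text
t 3.55 pos [ 0.5857 -0.1243  0.1796] F [-0.1 -0.6  0.3] open 0.0605 q [-0.29 -0.1   1.85 -0.02  1.11 -1.48]
total shift [-0.0386  0.0964  0.0086] rot [-0.4  -0.23  1.19]
[-0.0077, 0.0193, 0.0017, -0.08, -0.05, 0.24]
[-0.0076, 0.0193, 0.0018, -0.08, -0.05, 0.24]
[-0.0076, 0.0193, 0.0018, -0.08, -0.05, 0.24]
[-0.0075, 0.0194, 0.0018, -0.08, -0.05, 0.24]
[-0.0074, 0.0194, 0.0019, -0.08, -0.05, 0.24]
```

View pics/scene2.png

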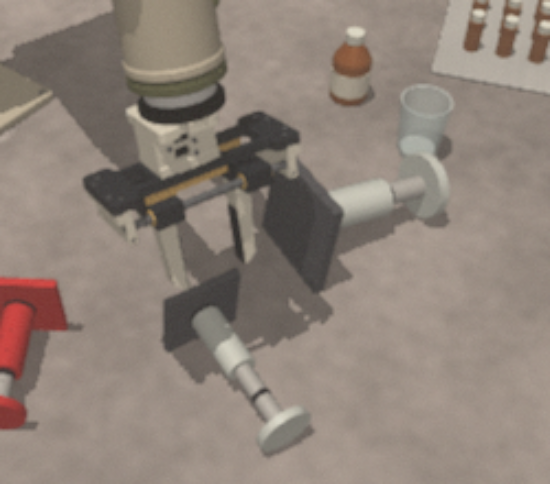

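Before descending, I'll check clearance between the wide gripper body and the big stand's base plate (crop 2.2x (300,230)).

Run:
```python
from h import *
from scipy.optimize import minimize
cams={c:imaging.camera_model(c) for c in("scene","top")}
want={"scene":(300,172),"top":(210,166)}
masks={}
for c in cams:
    im=imaging.read_camera(c)
    rs=models.outline_of(c,"stand")
    r=min(rs,key=lambda r:np.hypot(*(np.array(r["pixel"])-want[c])))
    print(c,r["pixel"],r["confidence"]); masks[c]=r["pixels"].astype(np.float32)
def cost(v):
    k=v[4]; M,t=lying(*v[:3],v[3],k); ps=parts(v[3],k); s=0
    for c,m in cams.items():
        a=sil(m,M,t,ps); s+=1-np.minimum(a,masks[c]).sum()/np.maximum(a,masks[c]).sum()
    return s
best=None
for yaw in (.6,1.0,1.5):
    v0=np.array([.5,.08,yaw,.03,1.3])
    r=minimize(cost,v0,method="Nelder-Mead",options=dict(initial_simplex=np.vstack([v0]+[v0+d for d in np.diag([.03,.03,.2,.01,.1])]),maxiter=500))
    if best is None or r.fun<best.fun: best=r
print(best.x,best.fun)
v=best.x; M,t=lying(*v[:3],v[3],v[4])
C=parts(v[3],v[4])[0]@M.T+t
print("big base corners world",C.round(3))
for a in (15,55):
  pass
D=(C-P0)
print("along H, along N, z:",np.c_[D@H,D@N,C[:,2]].round(3))
```

```text
scene [294.2, 172.3] 0.95
top [214.0, 166.1] 0.94
[0.56512705 0.06628665 1.14665853 0.00163294 1.38950668] 0.12999486923217773
big base corners world [[0.622 0.041 0.126]
 [0.628 0.053 0.124]
 [0.508 0.092 0.126]
 [0.514 0.105 0.124]
 [0.616 0.028 0.002]
 [0.622 0.041 0.   ]
 [0.502 0.079 0.002]
 [0.508 0.092 0.   ]]
along H, along N, z: [[ 0.014  0.158  0.126]
 [ 0.015  0.172  0.124]
 [-0.111  0.165  0.126]
 [-0.11   0.179  0.124]
 [ 0.013  0.144  0.002]
 [ 0.014  0.158  0.   ]
 [-0.112  0.151  0.002]
 [-0.111  0.165  0.   ]]
```

View pics/top2.png

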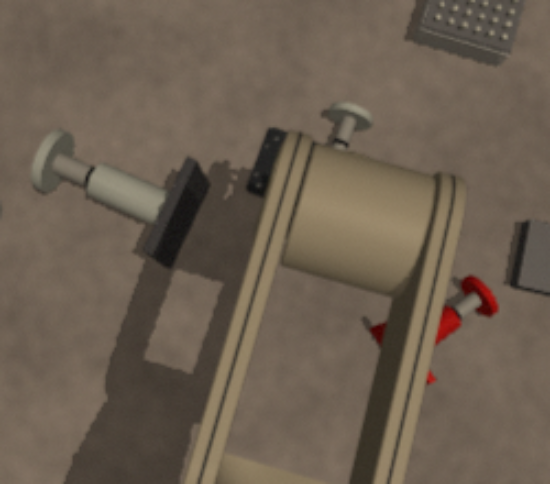

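carry_out(motion=[-0.0076,0.0193,0.0018,0,0,0.3,0.3,-0.0076,0.0193,0.0018,0,0,0.3,0.3,-0.0076,0.0193,0.0018,0,0,0.3,0.3,-0.0075,0.0194,0.0018,0,0,0.3,0.3,-0.0074,0.0194,0.0018,0,0,0.3,0.3])

```text
t: 4.35
tool_pos: [0.5836, -0.1079, 0.0828]
orientation: [-1.58, 0.076, -0.493]
force: [0.4, -0.6, -0.6]
opening: 0.0603
```

Run:
```python
from h import *
# push: rotate tip about Q = P-0.010H, from contact start
s=robot.read_state(); M=R.from_rotvec(s["orientation"]).as_matrix()
d=s["tool_pos"]+.019*M[:,1]-P0
print("tip H,N,z",d@H,d@N,d[2],"tilt",np.degrees(np.arctan2(M[:,1]@H,-M[2,1])), "z.N",M[:,2]@N)
tip=P0+.033*H+np.array([0,0,.058]); M=tool(15,1); plan(M,tip-.019*M[:,1],1)
for c in("wrist","scene"):cv2.imwrite(f"pics/{c}3.png",imaging.read_camera(c))
im=cv2.imread("pics/scene3.png")[110:310,180:360]; cv2.imwrite("pics/scene3c.png",cv2.resize(im,None,fx=3,fy=3))
```

```text
tip H,N,z 0.03545777242559497 0.0052899764613920765 0.06445431524439575 tilt 15.223507578520437 z.N 0.9999510506653688
t 4.35 pos [ 0.5836 -0.1079  0.0828] F [ 0.4 -0.6 -0.6] open 0.0603 q [-0.26  0.01  1.93 -0.02  0.93 -1.46]
total shift [-0.004   0.0055 -0.0052] rot [-0.56 -0.05  0.22]
[-0.004, 0.0055, -0.0052, -0.56, -0.05, 0.22]
```

View pics/scene3c.png

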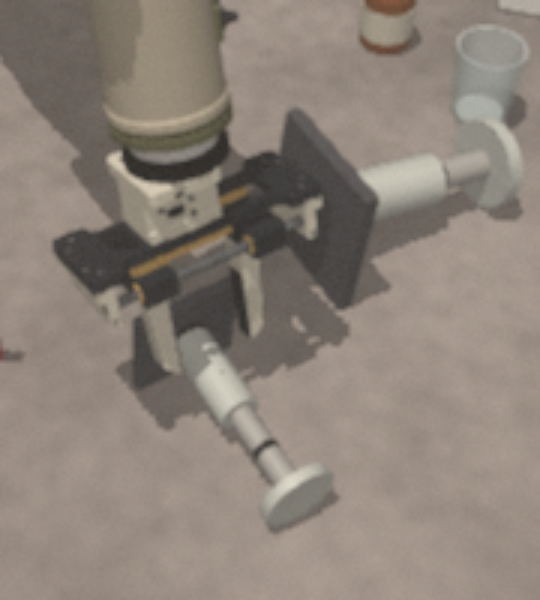

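View pics/wrist3.png

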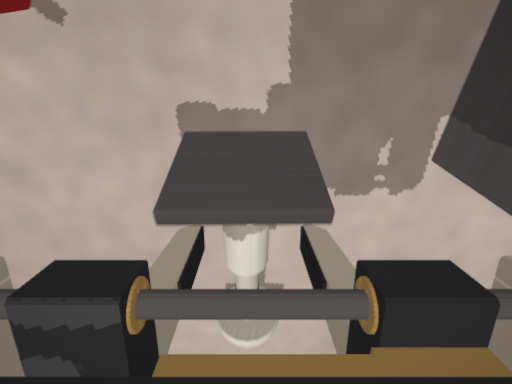

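Wrist view: the fingers (inner pads at (195,260) and (312,260)) straddle the sleeve at (245,245), behind the plate at (245,175), as wanted. I'll centre the tool and close up to the plate.

carry_out(motion=[-0.004,0.0055,-0.005,-0.5,0,0.2,0.3,0,0.002,-0.001,0,0,0,0.3,-0.003,-0.0008,0,0,0,0,0.3,-0.003,-0.0008,0,0,0,0,0.3,-0.003,-0.0008,0,0,0,0,0.3])

```text
t: 4.95
tool_pos: [0.5706, -0.1093, 0.0762]
orientation: [-1.589, 0.08, -0.49]
force: [2.6, -1.2, -0.8]
opening: 0.0605
```

```bash
cat > st.py <<'E'
from h import *
s=robot.read_state(); M=R.from_rotvec(s["orientation"]).as_matrix()
d=s["tool_pos"]+.019*M[:,1]-P0; f=s["force"]
print("t",s["t"],"tip H,N,z",(d@H).round(4),(d@N).round(4),d[2].round(4),"tilt",np.degrees(np.arctan2(M[:,1]@H,-M[2,1])).round(2), "F H,N,z",(f@H).round(1),(f@N).round(1),f[2].round(1),"q",s["q"].round(2))
E
python3 st.py
```

```text
t 4.95 tip H,N,z 0.0238 -0.0009 0.0578 tilt 15.04 F H,N,z 2.9 -0.1 -0.8 q [-0.26 -0.01  1.96 -0.03  0.93 -1.45]
```

Contact is made (2.9 N). Now I'll roll the stand up by turning about the pivot edge.

carry_out(motion=[-0.0046,-0.003,0,0,0,-4,0.3,-0.0046,-0.003,0,0,0,-4,0.3,-0.0046,-0.003,0,0,0,-4,0.3,-0.0046,-0.003,0,0,0,-4,0.3,-0.0046,-0.003,0,0,0,-4,0.3])

```text
t: 5.45
tool_pos: [0.551, -0.1017, 0.0889]
orientation: [-1.608, -0.222, -0.781]
force: [1.2, -2.4, -0.1]
opening: 0.0605
```

```bash
python3 st.py
python3 - <<'E'
from h import *
im=imaging.read_camera("scene")[110:310,180:360]; cv2.imwrite("pics/scene4c.png",cv2.resize(im,None,fx=3,fy=3))
E
```

```text
t 5.45 tip H,N,z 0.0091 -0.0006 0.0737 tilt 36.56 F H,N,z 2.0 -1.8 -0.1 q [-0.22 -0.36  2.36 -0.17  0.51 -1.31]
```

View pics/scene4c.png

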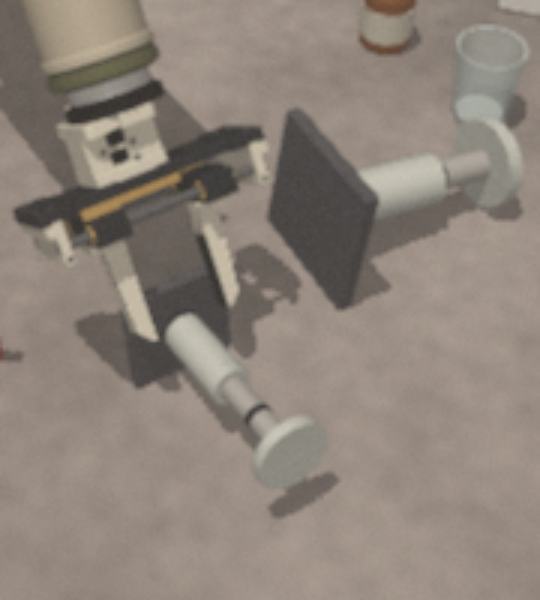

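carry_out(motion=[-0.006,-0.002,0,0,0,0,0.3,-0.006,-0.002,0,0,0,0,0.3,-0.006,-0.002,0,0,0,0,0.3,0,0,0,0,0,0,0.3,0,0,0,0,0,0,0.3])

```text
t: 6.0
tool_pos: [0.5316, -0.0943, 0.0824]
orientation: [-1.608, -0.222, -0.781]
force: [0.6, -0.5, 0.2]
opening: 0.0604
```

```bash
python3 st.py
python3 - <<'E'
from h import *
im=imaging.read_camera("scene")[110:310,180:360]; cv2.imwrite("pics/scene5c.png",cv2.resize(im,None,fx=3,fy=3))
E
```

```text
t 6.0 tip H,N,z -0.0117 -0.0006 0.0671 tilt 36.53 F H,N,z 0.8 -0.2 0.2 q [-0.21 -0.42  2.42 -0.18  0.52 -1.29]
```

View pics/scene5c.png

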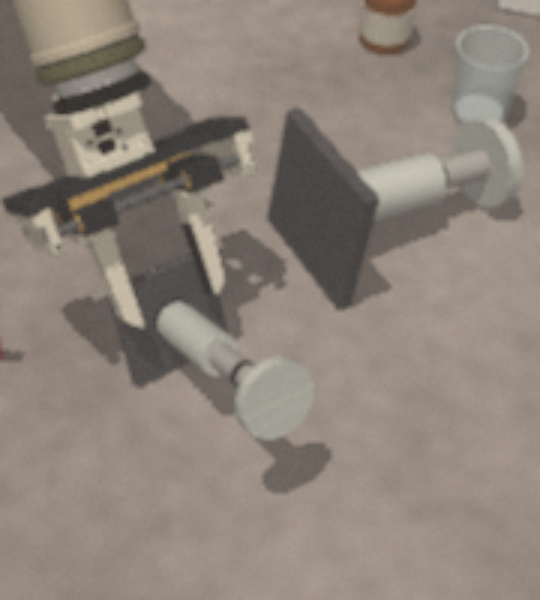

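The stand is at about 24° by geometry. Joint 3 is near its limit, so I can't tilt the tool far enough to be clear of the final drop. I'll back the tips off the sleeve and narrow the gap to 20 mm. The sleeve will then come to rest on the fingers after the tipping point, and I can let it down gently.

carry_out(motion=[0,-0.004,0,0,0,0,0.3,0,-0.004,0,0,0,0,0.3,0,0,0,0,0,0,-0.57,0,0,0,0,0,0,-0.57,0,0,0,0,0,0,-0.57])

```text
t: 6.55
tool_pos: [0.5276, -0.093, 0.0902]
orientation: [-1.608, -0.221, -0.781]
force: [0.8, -1.3, 0.7]
opening: 0.0412
```

```bash
python3 st.py
python3 - <<'E'
from h import *
im=imaging.read_camera("scene")[110:310,180:360]; cv2.imwrite("pics/scene6c.png",cv2.resize(im,None,fx=3,fy=3))
E
```

```text
t 6.55 tip H,N,z -0.0159 -0.0009 0.0749 tilt 36.54 F H,N,z 1.2 -1.0 0.7 q [-0.21 -0.45  2.42 -0.17  0.55 -1.3 ]
```

View pics/scene6c.png

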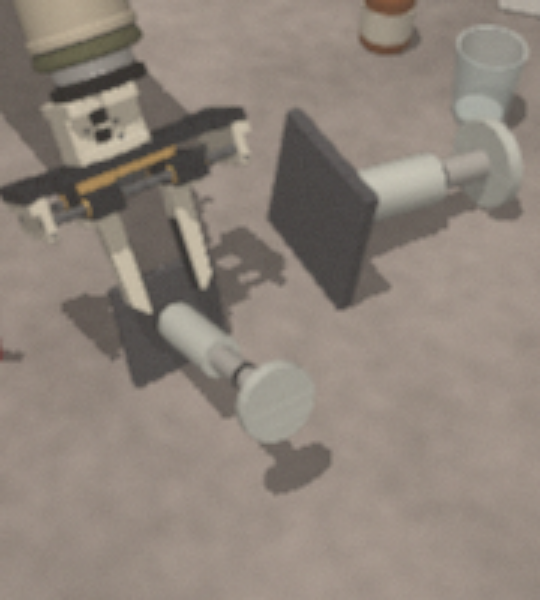

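carry_out(motion=[0,0,0,0,0,0,-0.57,0,0,0,0,0,0,-0.57,0,0,0,0,0,0,-0.57,0,0,0,0,0,0,-0.57,0,0,0,0,0,0,-0.57])

```text
t: 7.1
tool_pos: [0.5276, -0.0931, 0.09]
orientation: [-1.608, -0.221, -0.781]
force: [0.3, -0.9, 0.6]
opening: 0.0198
```

```bash
python3 st.py
python3 - <<'E'
from h import *
im=imaging.read_camera("scene")[110:310,180:360]; cv2.imwrite("pics/scene7c.png",cv2.resize(im,None,fx=3,fy=3))
E
```

```text
t 7.1 tip H,N,z -0.0158 -0.001 0.0747 tilt 36.53 F H,N,z 0.6 -0.7 0.6 q [-0.21 -0.45  2.42 -0.17  0.55 -1.3 ]
```

View pics/scene7c.png

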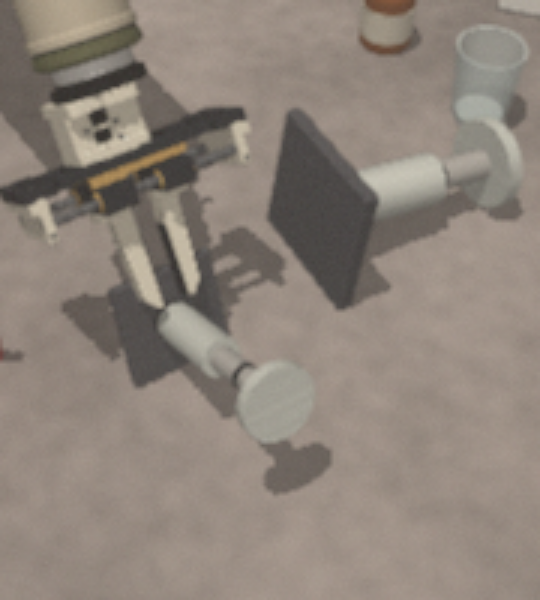

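carry_out(motion=[-0.0047,-0.0015,0,0,0,1.6,-0.57,-0.0047,-0.0015,0,0,0,1.6,-0.57,-0.0047,-0.0015,0,0,0,1.6,-0.57,-0.0047,-0.0015,0,0,0,1.6,-0.57,0,0,0,0,0,0,-0.57])

```text
t: 7.65
tool_pos: [0.5082, -0.0853, 0.0829]
orientation: [-1.606, -0.125, -0.69]
force: [0.1, -0.1, 0.8]
opening: 0.0199
```

```bash
python3 st.py
python3 - <<'E'
from h import *
im=imaging.read_camera("scene")[110:310,180:360]; cv2.imwrite("pics/scene8c.png",cv2.resize(im,None,fx=3,fy=3))
E
```

```text
t 7.65 tip H,N,z -0.0386 -0.0006 0.0665 tilt 29.75 F H,N,z 0.1 -0.1 0.8 q [-0.22 -0.43  2.38 -0.11  0.69 -1.36]
```

View pics/scene8c.png

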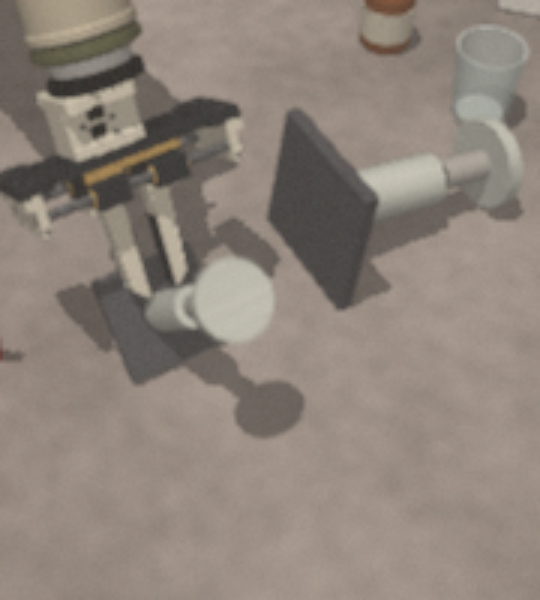

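carry_out(motion=[-0.0048,-0.0016,0,0,0,0.6,-0.57,-0.0048,-0.0016,0,0,0,0.6,-0.57,-0.0048,-0.0016,0,0,0,0.6,-0.57,0,0,0,0,0,0,-0.57,0,0,0,0,0,0,-0.57])

```text
t: 8.2
tool_pos: [0.4885, -0.0775, 0.0745]
orientation: [-1.604, -0.09, -0.656]
force: [-3.4, 3.6, 0.2]
opening: 0.0198
```

```bash
python3 st.py
python3 - <<'E'
from h import *
im=imaging.read_camera("scene")[110:310,180:360]; cv2.imwrite("pics/scene9c.png",cv2.resize(im,None,fx=3,fy=3))
E
```

```text
t 8.2 tip H,N,z -0.0605 -0.0003 0.0576 tilt 27.26 F H,N,z -4.4 2.2 0.2 q [-0.21 -0.46  2.4  -0.1   0.73 -1.36]
```

View pics/scene9c.png

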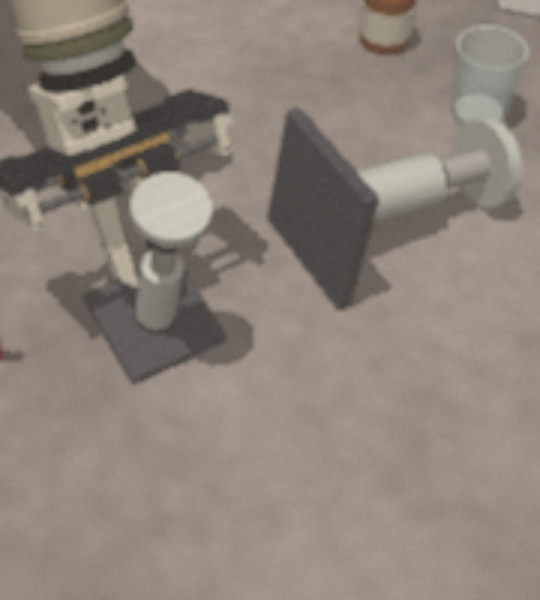

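carry_out(motion=[-0.004,-0.0009,0,0,0,0.4,-0.57,-0.004,-0.0009,0,0,0,0.4,-0.57,-0.004,-0.0009,0,0,0,0.4,-0.57,-0.004,-0.0009,0,0,0,0.4,-0.57,0,0,0,0,0,0,-0.57])

```text
t: 8.75
tool_pos: [0.4732, -0.0719, 0.0711]
orientation: [-1.603, -0.068, -0.635]
force: [0.1, 0.4, -0.0]
opening: 0.0198
```

```bash
python3 st.py
python3 - <<'E'
from h import *
im=imaging.read_camera("scene")[110:310,180:360]; cv2.imwrite("pics/scene10c.png",cv2.resize(im,None,fx=3,fy=3))
E
```

```text
t 8.75 tip H,N,z -0.0773 -0.0005 0.054 tilt 25.67 F H,N,z -0.1 0.4 -0.0 q [-0.21 -0.49  2.41 -0.09  0.78 -1.37]
```

View pics/scene10c.png

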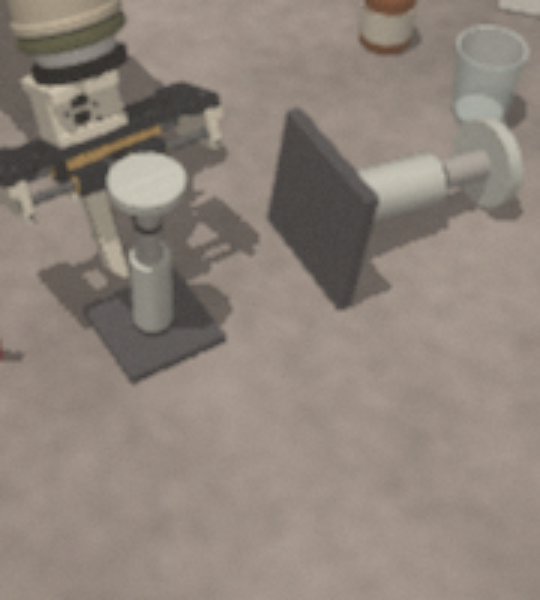

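carry_out(motion=[-0.0045,-0.0022,0,0,0,0.5,-0.57,-0.0045,-0.0022,0,0,0,0.5,-0.57,-0.0045,-0.0022,0,0,0,0.5,-0.57,-0.004,-0.008,0,0,0,0.5,-0.57,-0.004,-0.01,0,0,0,0.5,-0.57])

```text
t: 9.3
tool_pos: [0.4449, -0.0614, 0.0858]
orientation: [-1.6, -0.032, -0.6]
force: [0.3, 0.4, 1.4]
opening: 0.0201
```

```bash
python3 st.py
python3 - <<'E'
from h import *
im=imaging.read_camera("scene")[110:310,180:360]; cv2.imwrite("pics/scene11c.png",cv2.resize(im,None,fx=3,fy=3))
E
```

```text
t 9.3 tip H,N,z -0.1083 -0.0008 0.0683 tilt 23.11 F H,N,z 0.1 0.5 1.4 q [-0.2  -0.6   2.44 -0.08  0.9  -1.37]
```

View pics/scene11c.png

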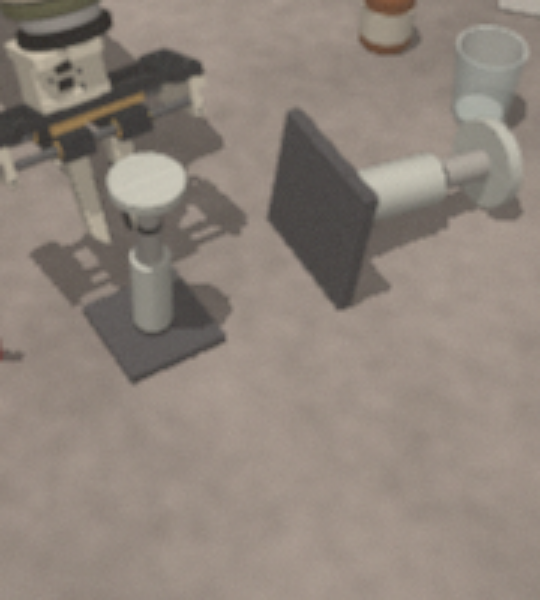

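carry_out(motion=[0.0058,-0.0214,0,0,0,1.5,-1,0.0055,-0.0215,0,0,0,2,-1,0.005,-0.0216,0,0,0,2,-1,0.004,-0.0217,0,0,0,2,-1,0.003,-0.0218,0,0,0,2,-1])

```text
t: 9.85
tool_pos: [0.428, -0.0553, 0.1965]
orientation: [-1.584, 0.107, -0.462]
force: [-0.2, 0.5, -0.3]
opening: 0.0003
```

```bash
python3 st.py
python3 - <<'E'
from h import *
from scipy.optimize import minimize
cams={c:imaging.camera_model(c) for c in("scene",)}
for c in cams:
    im=imaging.read_camera(c); cv2.imwrite(f"pics/{c}12.png",im)
    rs=models.outline_of(c,"stand")
    for r in rs: print(c,r["pixel"],round(r["confidence"],2))
im=cv2.imread("pics/scene12.png"); cv2.imwrite("pics/scene12c.png",cv2.resize(im[110:260,160:310],None,fx=4,fy=4,interpolation=cv2.INTER_CUBIC))
E
```

```text
t 9.85 tip H,N,z -0.1294 -0.001 0.178 tilt 13.02 F H,N,z -0.3 0.4 -0.3 q [-0.22 -0.58  2.18 -0.03  1.31 -1.43]
scene [230.1, 211.2] 0.97
scene [292.4, 173.4] 0.64
scene [341.6, 133.8] 0.39
```

View pics/scene12c.png

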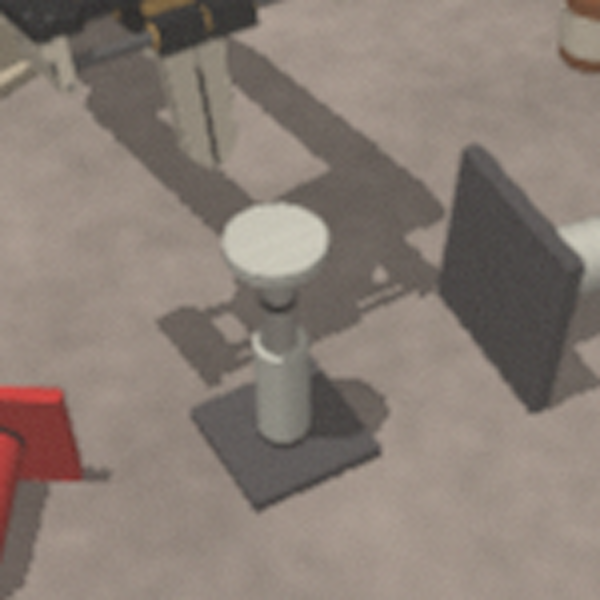

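The stand is upright at crop (280,400). I'll fit its position and extension.

```bash
cat > fitup.py <<'E'
from h import *
from scipy.optimize import minimize
import sys
m=imaging.camera_model("scene"); 
def fit(mask,v0):
    def cost(v):
        M,t=upright(*v[:3]); a=sil(m,M,t,parts(v[3])); return 1-np.minimum(a,mask).sum()/np.maximum(a,mask).sum()
    v0=np.array(v0)
    return minimize(cost,v0,method="Nelder-Mead",options=dict(initial_simplex=np.vstack([v0]+[v0+d for d in np.diag([.01,.01,.1,.01])]),maxiter=400))
c0=P0-.055*H
im=imaging.read_camera("scene"); cv2.imwrite(f"pics/fu{sys.argv[1]}.png",im)
rs=models.outline_of("scene","stand")
uv=proj(m,np.array([[c0[0],c0[1],.06]]))[0]
r=min(rs,key=lambda r:np.hypot(*(np.array(r["pixel"])-uv)))
print(r["pixel"],r["confidence"],"expected centre",c0)
b=fit(r["pixels"].astype(np.float32),[c0[0],c0[1],YAW,.03]); v=b.x; print("fit",v.round(4),b.fun)
M,t=upright(*v[:3])
a=sil(m,M,t,parts(v[3])); S=6; big=cv2.resize(im,None,fx=S,fy=S,interpolation=cv2.INTER_CUBIC)
cs,_=cv2.findContours((cv2.resize(a,None,fx=S,fy=S)>.5).astype(np.uint8),0,1); cv2.drawContours(big,cs,-1,(0,255,0),1)
u,w=[int(x) for x in r["pixel"]]; cv2.imwrite(f"pics/fuc{sys.argv[1]}.png",big[(w-55)*S:(w+45)*S,(u-45)*S:(u+45)*S])
E
python3 fitup.py 1
python3 - <<'E'
from h import *
c0=P0-.055*H; M=tool(0); plan(M,c0+np.array([0,0,.225]),5)
E
```

```text
[227.2, 211.0] 0.64 expected centre [ 0.50189185 -0.08225002  0.        ]
fit [ 0.5027 -0.0825 -0.3334  0.0348] 0.05042392015457153
t 10.05 pos [ 0.4285 -0.0555  0.1954] F [-0.5 -0.8 -0.2] open 0.0003 q [-0.22 -0.58  2.19 -0.03  1.3  -1.43]
total shift [ 0.0828 -0.011   0.0011] rot [-1.100e-01  1.000e-02  1.315e+01]
[0.0166, -0.0022, 0.0002, -0.02, 0.0, 2.63]
[0.0164, -0.003, 0.0002, -0.02, 0.0, 2.63]
[0.0163, -0.0037, 0.0002, -0.02, 0.0, 2.63]
[0.0161, -0.0045, 0.0002, -0.02, 0.0, 2.63]
[0.0159, -0.0052, 0.0002, -0.02, 0.0, 2.63]
```

View pics/fuc1.png

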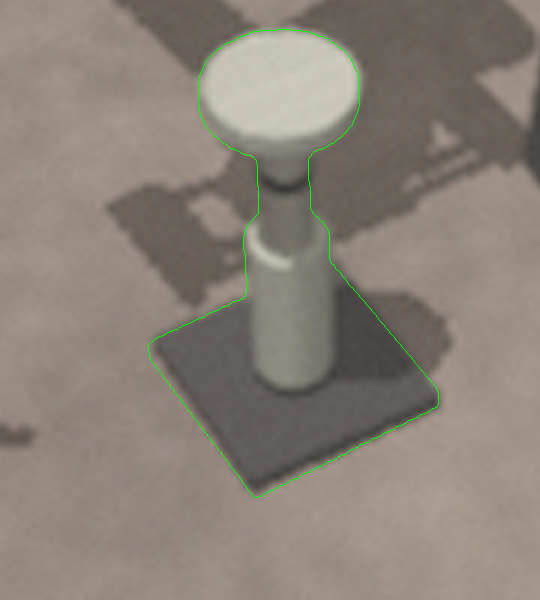

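carry_out(motion=[0.013,-0.01,0,0,0,2.6,-1,0.0165,-0.008,0,0,0,2.6,-1,0.0165,-0.004,0,0,0,2.6,-1,0.0165,-0.003,0.001,0,0,2.6,-1,0.0165,0,0,0,0,2.6,-1])

```text
t: 10.55
tool_pos: [0.4934, -0.0791, 0.2204]
orientation: [-1.549, 0.294, -0.273]
force: [-0.1, -0.5, -0.9]
opening: 0.0004
```

```bash
python3 st.py
python3 - <<'E'
from h import *
c0=np.array([.5027,-.0825,0]); M=tool(0); plan(M,c0+np.array([0,0,.178+.019]),5)
E
```

```text
t 10.55 tip H,N,z -0.0644 -0.0001 0.2014 tilt -0.79 F H,N,z 0.0 -0.5 -0.9 q [-0.26 -0.12  1.77  0.    1.5  -1.47]
t 10.55 pos [ 0.4934 -0.0791  0.2204] F [-0.1 -0.5 -0.9] open 0.0004 q [-0.26 -0.12  1.77  0.    1.5  -1.47]
total shift [0.0103 0.0233 0.0001] rot [-0.02  0.11 -0.79]
[0.0021, 0.0047, 0.0, -0.0, 0.02, -0.16]
[0.002, 0.0047, 0.0, -0.0, 0.02, -0.16]
[0.002, 0.0047, 0.0, -0.0, 0.02, -0.16]
[0.002, 0.0047, 0.0, -0.0, 0.02, -0.16]
[0.002, 0.0047, 0.0, -0.0, 0.02, -0.16]
```

carry_out(motion=[0.002,0.0045,0,0,0,-0.2,-1,0.002,0.0045,0,0,0,-0.2,-1,0.002,0.0045,0,0,0,-0.2,-1,0.002,0.004,0,0,0,-0.2,-1,0.002,0.004,0,0,0,0,-1])

```text
t: 11.05
tool_pos: [0.4998, -0.0818, 0.1914]
orientation: [-1.552, 0.288, -0.279]
force: [-4.2, 1.2, 7.9]
opening: 0.0004
```

```bash
python3 st.py
```

```text
t 11.05 tip H,N,z -0.0572 -0.0004 0.1724 tilt -0.31 F H,N,z -4.3 -0.3 7.9 q [-0.26 -0.09  1.8  -0.    1.44 -1.47]
```

Contact at 172 mm, 7.9 N. Now I'll press straight down.

carry_out(motion=[0,0.004,0,0,0,0,-1,0,0.004,0,0,0,0,-1,0,0.004,0,0,0,0,-1,0,0.004,0,0,0,0,-1,0,0.003,0,0,0,0,-1])

```text
t: 11.55
tool_pos: [0.4991, -0.0816, 0.1769]
orientation: [-1.554, 0.281, -0.285]
force: [-2.9, 0.2, 7.0]
opening: 0.0001
```

```bash
python3 st.py
```

```text
t 11.55 tip H,N,z -0.0578 -0.0004 0.1579 tilt 0.14 F H,N,z -2.8 -0.9 7.0 q [-0.26 -0.09  1.82 -0.    1.41 -1.47]
```

carry_out(motion=[0,0.004,0,0,0,0,-1,0,0.004,0,0,0,0,-1,0,0.003,0,0,0,0,-1,0,0.003,0,0,0,0,-1,0,0.001,0,0,0,0,-1])

```text
t: 12.05
tool_pos: [0.4989, -0.0815, 0.1669]
orientation: [-1.556, 0.274, -0.291]
force: [-1.8, 1.2, 3.2]
opening: 0.0005
```

```bash
python3 st.py
```

```text
t 12.05 tip H,N,z -0.0579 -0.0004 0.1479 tilt 0.62 F H,N,z -2.1 0.5 3.2 q [-0.26 -0.09  1.84 -0.    1.38 -1.47]
```

carry_out(motion=[0,0.003,0,0,0,-0.3,-1,0,0.003,0,0,0,-0.3,-1,0,0.002,0,0,0,0,-1,0,0,0,0,0,0,-1,0,0,0,0,0,0,-1])

```text
t: 12.55
tool_pos: [0.4986, -0.0812, 0.1622]
orientation: [-1.559, 0.26, -0.303]
force: [-0.8, -0.5, -0.1]
opening: 0.0007
```

```bash
python3 st.py
python3 - <<'E'
from h import *
im=imaging.read_camera("scene"); cv2.imwrite("pics/scene13c.png",cv2.resize(im[160:270,185:275],None,fx=5.4,fy=5.4,interpolation=cv2.INTER_CUBIC))
E
```

```text
t 12.55 tip H,N,z -0.0579 -0.0003 0.1432 tilt 1.6 F H,N,z -0.6 -0.8 -0.1 q [-0.26 -0.11  1.87 -0.    1.35 -1.47]
```

View pics/scene13c.png

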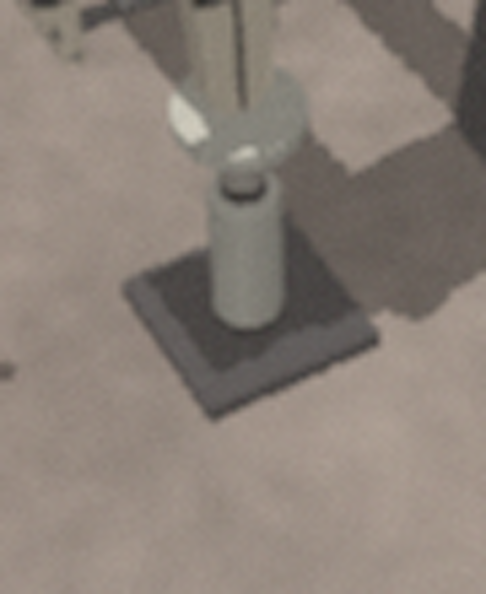

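carry_out(motion=[0,-0.015,0,0,0,0,-1,-0.02,-0.02,0,0,0,0.5,-1,-0.04,-0.015,0,0,0,0.5,-1,-0.04,-0.01,0,0,0,0.5,-1,0,0,0,0,0,0,-1])

```text
t: 13.1
tool_pos: [0.401, -0.0445, 0.2264]
orientation: [-1.554, 0.28, -0.284]
force: [-0.1, -0.4, 0.7]
opening: 0.0006
```

```bash
python3 st.py; python3 fitup.py 2; python3 fitup.py 3
```

```text
t 13.1 tip H,N,z -0.1627 -0.0006 0.2074 tilt 0.15 F H,N,z 0.0 -0.4 0.7 q [-0.24 -0.43  2.01 -0.    1.55 -1.45]
[228.9, 211.7] 0.57 expected centre [ 0.50189185 -0.08225002  0.        ]
fit [ 0.5031 -0.0828 -0.3546  0.0007] 0.03861033916473389
[227.8, 210.7] 0.57 expected centre [ 0.50189185 -0.08225002  0.        ]
fit [ 0.5028 -0.0817 -0.3248  0.0017] 0.048927485942840576
```

View pics/fuc2.png

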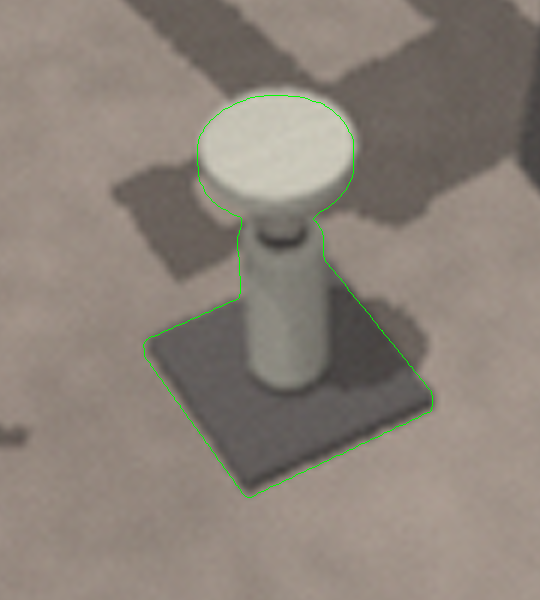

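Run:
```python
from h import *
im=imaging.read_camera("wrist"); m=imaging.camera_model("wrist"); cv2.imwrite("pics/w14.png",im)
Rc=R.from_rotvec(m["orientation"]).as_matrix(); d=m["position"]-P0
print("cam H,N,z",d@H,d@N,d[2],"fwd H,z",Rc[:,2]@H,Rc[2,2])
print(proj(m,np.array([[.5028,-.082,.14],[.5028,-.082,.09]])))
# scene profile
ms=imaging.camera_model("scene")
ims=np.mean([imaging.read_camera("scene").astype(float) for _ in range(4)],0).mean(2).astype(np.float32)
c=np.array([.5029,-.0824,0]); u=ms["position"]-c; u[2]=0; u/=np.linalg.norm(u)
for z in np.arange(.07,.128,.001):
    r=.01 if z>.09 else .017
    vals=[]
    s=np.cross([0,0,1],u)
    for k in np.linspace(-.5,.5,5):
        p=c+r*(np.sqrt(1-k*k)*u+k*s)+[0,0,z]
        q=proj(ms,p[None])[0]; vals.append(float(cv2.getRectSubPix(ims,(1,1),tuple(q.astype(float)))[0,0]))
    print(round(z*1000),np.round(vals).astype(int),end=" | ")
```

```text
cam H,N,z -0.24037847527779005 -0.0015300545064026055 0.370057172370394 fwd H,z 0.28608974149321537 -0.9582025710094675
[[253.76971306 309.60826324]
 [253.55684587 279.04372699]]
70 [135 133 126 122 120] | 71 [134 131 126 123 120] | 72 [134 130 126 123 120] | 73 [133 128 126 123 120] | 74 [133 128 126 123 120] | 75 [132 127 126 123 120] | 76 [130 127 125 122 120] | 77 [128 126 125 123 120] | 78 [126 126 125 123 120] | 79 [125 126 125 123 120] | 80 [124 126 125 123 120] | 81 [123 126 125 123 120] | 82 [122 125 126 123 120] | 83 [122 125 126 123 120] | 84 [121 124 126 123 120] | 85 [121 124 126 123 120] | 86 [121 125 126 123 120] | 87 [122 125 126 123 120] | 88 [122 126 126 124 121] | 89 [122 127 127 125 122] | 90 [121 119 120 122 115] | 91 [114 112 113 113 107] | 92 [108 103 103 104  99] | 93 [102  95  93  95  89] | 94 [92 86 83 86 79] | 95 [81 78 76 78 69] | 96 [71 70 70 69 63] | 97 [68 62 63 60 69] | 98 [72 64 64 69 76] | 99 [76 73 73 78 84] | 100 [79 82 83 87 90] | 101 [86 90 93 94 96] | 102 [ 92  96  98 100 101] | 103 [ 99 102 103 105 106] | 104 [103 108 109 110 106] | 105 [104 110 111 110 107] | 106 [106 110 111 110 108] | 107 [108 110 111 110 107] | 108 [108 110 111 111 107] | 109 [108 111 111 111 107] | 110 [108 111 112 111 109] | 111 [112 112 113 112 112] | 112 [116 115 115 114 116] | 113 [121 118 118 117 119] | 114 [125 122 121 120 122] | 115 [128 125 124 123 126] | 116 [131 128 126 126 129] | 117 [134 131 129 130 133] | 118 [139 134 132 134 136] | 119 [145 141 139 140 140] | 120 [151 148 147 146 145] | 121 [158 156 154 151 156] | 122 [166 163 162 161 166] | 123 [173 171 171 170 177] | 124 [180 179 179 179 182] | 125 [184 185 186 185 187] | 126 [188 187 189 188 192] | 127 [192 190 191 192 194] |
```

View pics/w14.png

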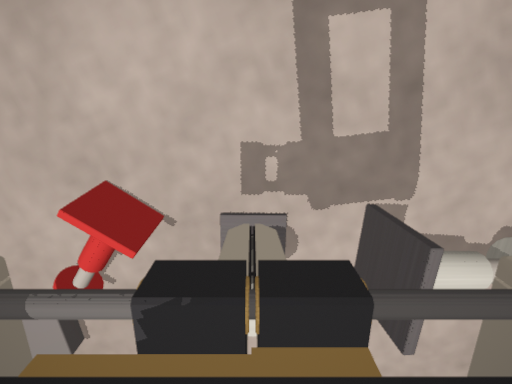

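Three estimates of the remaining extension: the tip height at the last press gives about +3 mm, the band profile about +3.5 mm and the outline fit about +1 to +2 mm. That fit looks slightly low at the platform edge. I'll go back for a gentle second press to 140 mm.

carry_out(motion=[0.03,0,0,0,0,0,-1,0.03,0,0,0,0,0,-1,0.025,0.005,0,0,0,0,-1,0.01,0.01,0,0,0,0,-1,0.003,0.01,0,0,0,0,-1])

```text
t: 14.05
tool_pos: [0.4986, -0.0819, 0.1956]
orientation: [-1.554, 0.286, -0.28]
force: [-1.0, -0.2, -0.3]
opening: 0.0006
```

```bash
python3 st.py
python3 - <<'E'
from h import *
c0=np.array([.5028,-.0824,0]); M=tool(0); plan(M,c0+np.array([0,0,.146+.019]),5)
E
```

```text
t 14.05 tip H,N,z -0.0582 -0.0009 0.1766 tilt -0.21 F H,N,z -0.8 -0.6 -0.3 q [-0.26 -0.1   1.8  -0.    1.45 -1.47]
t 14.05 pos [ 0.4986 -0.0819  0.1956] F [-1.  -0.2 -0.3] open 0.0006 q [-0.26 -0.1   1.8  -0.    1.45 -1.47]
total shift [0.0042 0.0306 0.0011] rot [ 0.12  0.18 -0.21]
[0.0008, 0.0061, 0.0002, 0.02, 0.04, -0.04]
[0.0008, 0.0061, 0.0002, 0.02, 0.04, -0.04]
[0.0008, 0.0061, 0.0002, 0.02, 0.04, -0.04]
[0.0008, 0.0061, 0.0002, 0.02, 0.04, -0.04]
[0.0008, 0.0061, 0.0002, 0.02, 0.04, -0.04]
```

carry_out(motion=[0.001,0.008,0,0,0,0,-1,0.001,0.007,0,0,0,0,-1,0,0.004,0,0,0,0,-1,0,0.001,0,0,0,0,-1,0,0,0,0,0,0,-1])

```text
t: 14.55
tool_pos: [0.4978, -0.0818, 0.171]
orientation: [-1.553, 0.291, -0.275]
force: [0.4, -0.4, 0.3]
opening: 0.0002
```

```bash
python3 st.py
```

```text
t 14.55 tip H,N,z -0.0591 -0.0011 0.152 tilt -0.56 F H,N,z 0.5 -0.2 0.3 q [-0.26 -0.08  1.82 -0.    1.41 -1.47]
```

Tip at 152 mm with no contact. Now small steps down to find the contact height.

carry_out(motion=[0,0.002,0,0,0,0,-1,0,0.002,0,0,0,0,-1,0,0.001,0,0,0,0,-1,0,0.001,0,0,0,0,-1,0,0,0,0,0,0,-1])

```text
t: 15.05
tool_pos: [0.4984, -0.0818, 0.1663]
orientation: [-1.553, 0.288, -0.277]
force: [-0.8, -0.7, -0.6]
opening: 0.0004
```

```bash
python3 st.py
```

```text
t 15.05 tip H,N,z -0.0585 -0.0009 0.1473 tilt -0.37 F H,N,z -0.5 -0.9 -0.6 q [-0.26 -0.08  1.83 -0.    1.39 -1.47]
```

carry_out(motion=[0,0.001,0,0,0,0,-1,0,0.001,0,0,0,0,-1,0,0.0005,0,0,0,0,-1,0,0.0005,0,0,0,0,-1,0,0,0,0,0,0,-1])

```text
t: 15.55
tool_pos: [0.4985, -0.0819, 0.1632]
orientation: [-1.553, 0.288, -0.277]
force: [0.3, -0.6, -1.0]
opening: 0.0002
```

```bash
python3 st.py
```

```text
t 15.55 tip H,N,z -0.0584 -0.0009 0.1442 tilt -0.36 F H,N,z 0.5 -0.4 -1.0 q [-0.26 -0.07  1.83 -0.    1.39 -1.47]
```

carry_out(motion=[0,0.0005,0,0,0,0,-1,0,0.0005,0,0,0,0,-1,0,0,0,0,0,0,-1,0,0,0,0,0,0,-1,0,0,0,0,0,0,-1])

```text
t: 16.05
tool_pos: [0.4985, -0.0819, 0.1621]
orientation: [-1.553, 0.288, -0.277]
force: [-0.3, 0.4, 0.6]
opening: 0.0006
```

```bash
python3 st.py
```

```text
t 16.05 tip H,N,z -0.0584 -0.0009 0.1431 tilt -0.36 F H,N,z -0.4 0.3 0.6 q [-0.26 -0.07  1.83 -0.    1.39 -1.47]
```

carry_out(motion=[0,0.0005,0,0,0,0,-1,0,0.0005,0,0,0,0,-1,0,0,0,0,0,0,-1,0,0,0,0,0,0,-1,0,0,0,0,0,0,-1])

```text
t: 16.55
tool_pos: [0.4987, -0.0819, 0.1616]
orientation: [-1.553, 0.287, -0.278]
force: [-0.3, 0.2, 1.5]
opening: 0.0003
```

```bash
python3 st.py
```

```text
t 16.55 tip H,N,z -0.0582 -0.0008 0.1426 tilt -0.32 F H,N,z -0.3 0.1 1.5 q [-0.26 -0.07  1.83 -0.    1.38 -1.47]
```

Contact at 142.6 mm, so 2.6 mm is left.

carry_out(motion=[0,0.002,0,0,0,0,-1,0,0.002,0,0,0,0,-1,0,0.001,0,0,0,0,-1,0,0,0,0,0,0,-1,0,0,0,0,0,0,-1])

```text
t: 17.05
tool_pos: [0.4989, -0.0819, 0.1583]
orientation: [-1.554, 0.287, -0.278]
force: [-0.5, -0.7, 1.8]
opening: 0.0003
```

```bash
python3 st.py
```

```text
t 17.05 tip H,N,z -0.058 -0.0008 0.1393 tilt -0.28 F H,N,z -0.2 -0.8 1.8 q [-0.26 -0.07  1.84 -0.    1.38 -1.47]
```

carry_out(motion=[0,-0.015,0,0,0,0,-1,0,-0.025,0,0,0,0,-1,-0.03,-0.02,0,0,0,0,-1,-0.04,-0.005,0,0,0,0,-1,-0.03,0,0,0,0,0,-1])

```text
t: 17.55
tool_pos: [0.4048, -0.0467, 0.2287]
orientation: [-1.553, 0.289, -0.278]
force: [0.0, -0.1, 0.5]
opening: 0.0002
```

```bash
python3 st.py; python3 fitup.py 4
cat > prof.py <<'E'
from h import *
ms=imaging.camera_model("scene")
def prof(ims):
    ims=ims.astype(np.float32)
    c=np.array([.5029,-.0824,0]); u=ms["position"]-c; u[2]=0; u/=np.linalg.norm(u); s=np.cross([0,0,1],u); out=[]
    for z in np.arange(.084,.140,.001):
        r=.01 if z>.09 else .017; v=[]
        for k in np.linspace(-.5,.5,7):
            p=c+r*(np.sqrt(1-k*k)*u+k*s)+[0,0,z]; q=proj(ms,p[None])[0]
            v.append(float(cv2.getRectSubPix(ims,(1,1),tuple(q.astype(float)))[0,0]))
        out.append(np.mean(v))
    return np.round(out).astype(int)
zs=np.arange(84,140)
for f in ("fu1","fu2","fu3"): print(f,dict(zip(zs.tolist(),prof(cv2.imread(f"pics/{f}.png").mean(2)).tolist())))
im=np.mean([imaging.read_camera("scene").astype(float) for _ in range(4)],0)
print("now",dict(zip(zs.tolist(),prof(im.mean(2)).tolist())))
E
python3 prof.py
```

```text
t 17.55 tip H,N,z -0.1585 -0.0014 0.2097 tilt -0.36 F H,N,z 0.1 -0.1 0.5 q [-0.24 -0.41  1.99 -0.    1.56 -1.45]
[228.9, 208.7] 0.85 expected centre [ 0.50189185 -0.08225002  0.        ]
fit [ 0.5008 -0.0808 -0.3422 -0.0051] 0.06151479482650757
fu1 {84: 130, 85: 130, 86: 130, 87: 131, 88: 133, 89: 137, 90: 133, 91: 126, 92: 121, 93: 116, 94: 113, 95: 112, 96: 110, 97: 110, 98: 109, 99: 109, 100: 109, 101: 109, 102: 109, 103: 108, 104: 108, 105: 108, 106: 109, 107: 109, 108: 109, 109: 109, 110: 109, 111: 109, 112: 109, 113: 109, 114: 109, 115: 109, 116: 109, 117: 109, 118: 109, 119: 109, 120: 109, 121: 107, 122: 103, 123: 98, 124: 92, 125: 84, 126: 75, 127: 67, 128: 63, 129: 68, 130: 73, 131: 80, 132: 87, 133: 94, 134: 100, 135: 104, 136: 107, 137: 109, 138: 109, 139: 109}
fu2 {84: 123, 85: 123, 86: 123, 87: 123, 88: 124, 89: 125, 90: 118, 91: 111, 92: 103, 93: 95, 94: 85, 95: 76, 96: 68, 97: 63, 98: 68, 99: 76, 100: 84, 101: 92, 102: 98, 103: 103, 104: 107, 105: 109, 106: 109, 107: 109, 108: 109, 109: 110, 110: 110, 111: 112, 112: 115, 113: 118, 114: 121, 115: 124, 116: 128, 117: 131
[... 601 characters left out ...]
124: 179, 125: 185, 126: 189, 127: 192, 128: 193, 129: 193, 130: 193, 131: 193, 132: 194, 133: 194, 134: 195, 135: 195, 136: 195, 137: 195, 138: 195, 139: 195}
now {84: 123, 85: 123, 86: 123, 87: 124, 88: 124, 89: 125, 90: 107, 91: 98, 92: 88, 93: 79, 94: 74, 95: 79, 96: 83, 97: 89, 98: 95, 99: 100, 100: 105, 101: 108, 102: 108, 103: 109, 104: 109, 105: 109, 106: 110, 107: 111, 108: 113, 109: 116, 110: 119, 111: 122, 112: 125, 113: 128, 114: 131, 115: 136, 116: 142, 117: 149, 118: 157, 119: 166, 120: 175, 121: 182, 122: 187, 123: 190, 124: 192, 125: 193, 126: 193, 127: 194, 128: 194, 129: 194, 130: 195, 131: 195, 132: 195, 133: 195, 134: 195, 135: 195, 136: 195, 137: 195, 138: 194, 139: 194}
```

View pics/fuc4.png

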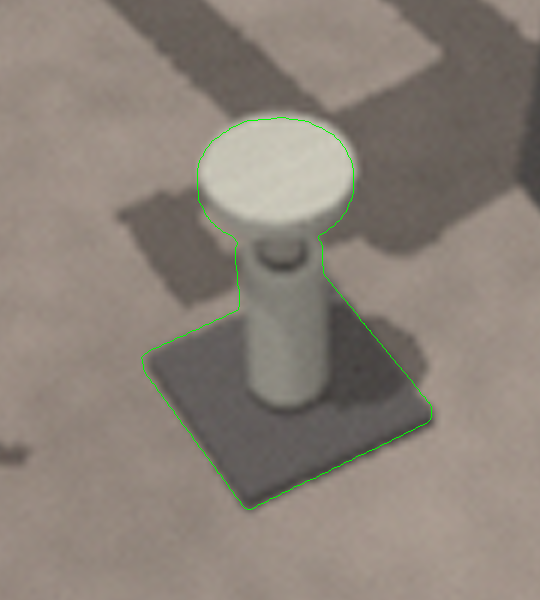

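Run:
```python
from h import *
im=imaging.read_camera("scene"); cv2.imwrite("pics/final.png",im)
a=cv2.imread("pics/scene0.png")
for th in ("bottle","beaker","slidebox"):
    print(th,[(np.round(r["pixel"],1).tolist(),round(r["confidence"],2)) for r in models.outline_of("scene",th)][:1])
for n,(x0,x1,y0,y1) in dict(bottle=(297,320,90,130),beaker=(328,357,117,152),box=(103,160,285,345),red=(133,180,204,276),big=(268,355,144,213)).items():
    print(n,"mean abs diff to first picture",np.abs(im[y0:y1,x0:x1].astype(int)-a[y0:y1,x0:x1]).mean().round(2))
c=cv2.resize(im[185:245,205:255],None,fx=10,fy=10,interpolation=cv2.INTER_CUBIC); cv2.imwrite("pics/finalc.png",c)
```

```text
bottle [([307.3, 111.7], 0.69)]
beaker [([340.9, 133.8], 0.86)]
slidebox [([130.3, 316.6], 0.64)]
bottle mean abs diff to first picture 3.64
beaker mean abs diff to first picture 3.76
box mean abs diff to first picture 3.44
red mean abs diff to first picture 3.39
big mean abs diff to first picture 3.94
```

View pics/finalc.png

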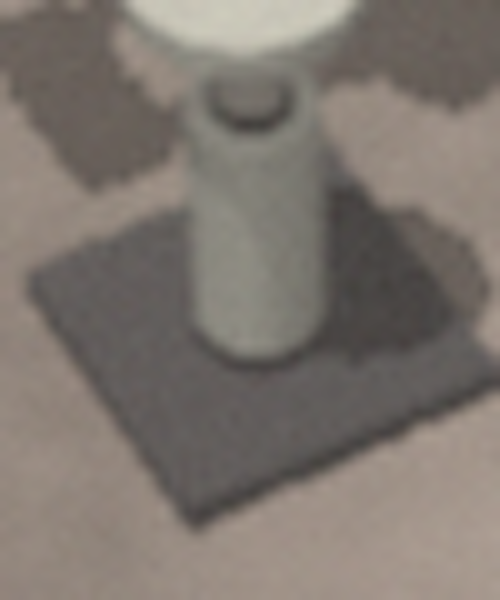

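View pics/final.png

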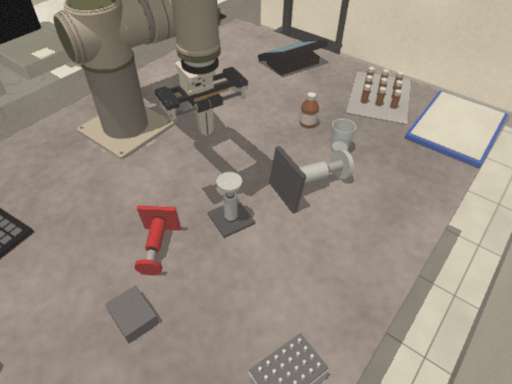

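The final picture shows the stand upright at (230,205), with the band at the sleeve's rim. The bottle (310,111), beaker (343,135), slide box (132,314), red stand and large stand are unchanged. The gripper is clear of everything. Handing in.

```bash
python3 -c "
from plant import robot
print(robot.close_job())"
```

```text
the job is handed in; nothing more can be done
None
```

The small grey stand is upright on its base, its tube is pressed in to about the mark, and I handed the job in at about 18 s of the 45 s allowed. I hooked the open fingers behind the plate's raised edge and tipped the stand up. The sleeve then came to rest on the fingers, so I let it down gently. I pressed the platform in two stages and backed the gripper clear.

**Last checks**
- **Upright and clear:** the stand is standing on its base and nothing touches the gripper. The force readings are at noise level.
- **Bystanders:** the bottle, beaker, slide box, red stand and large stand look the same as in the first picture.
- **Tube height:** the measures disagree by a few millimetres.
  - The fingertip height at the final press was 139.3 mm against 140 mm, so about 0.7 mm too far in.
  - The band's profile in the picture reads between +0.5 mm and −1.3 mm, depending on how I correct for the calibration.
  - One noisy fit to the network's outline gave −5 mm. Its contour visibly sat below the platform's edge, so I discounted it.

My best estimate is that the tube is 0 to 1 mm too far in. I left it there, because pulling it out needs about as much force as the stand weighs.

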